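# Shorten a ladder's long leg by one hole

## Robot

A 6-joint arm with a two-finger parallel gripper is mounted at the origin on a cart in front of the work surface, level with it; the furniture and walls round the work are solid. World frame = base frame: x ahead of the robot, y to its left, z up, the work surface at z = 0. Lengths are in mm, angles in rad, forces in N, time in s.
With the tool pointing down it reaches from about 300 to 775 mm from the base axis. Payload 14.6 kg.
Tool frame: the origin (TCP) lies on the centre line of the jaws, within the pads' length; the fingertips stand 19 mm ahead of it and the grasp point (between the pads) is the TCP (bot.tip_reach is the distance from the TCP to the fingertips, in mm); z points along the fingers, y is the line along which they close (so a half turn about z gives the same grasp; the last joint's range is limited). The gripper opens to 85 mm and grips with 20 to 120 N. Pads are 22 mm wide; open, the fingers measure 114 mm over their backs; the gripper's body (76 mm by 85 mm) begins 54 mm behind the grasp point. The pads swing forward as they close: fully open they stand 13 mm farther back than shut.
Start: joints at [-1.404, 0.3, 1.521, -0, 1.321, -0.067], TCP at [127.415, -535.028, 250.281] pointing down, gripper open.
Joint ranges: [-3.03, 3.03], [-0.79, 2.21], [0.23, 2.52], [-1.04, 4.18], [0, 3.07], [-2.55, 2.55]. Speed limits (rad/s): [2.22, 2.22, 2.57, 3.14, 3.14, 3.14].

## Interface

Orientations are given as a unit quaternion [w, x, y, z].
In Python, from rig import bot gives the robot as it stands. Calls block until the motion is done:
- bot.move_to(position, orientation): joint-space move of the TCP to a pose.
- bot.servo_line(position, attitude=None, speed=150, until_force=None): straight line of the TCP; attitude=None keeps the orientation; speed is the mean speed in mm/s. With until_force (N) it stops when the force on the tool has changed by that much, and returns True; else False.
- bot.move_joints(angles): joint-space move.
- bot.move_gripper(opening, grip_force=None): finger opening in mm; grip_force is the grip in N (None keeps the last); returns when the fingers have stopped.
- bot.dwell(seconds).
- bot.ik(position, orientation): joint angles nearest the present ones, or None.
- bot.read_state(): the state.
- bot.read_camera(name): name is "scene" or "top"; returns a dict with "image" (480x640x3 uint8, blue, green, red), "depth" (480x640 float32, mm along the optical axis (not along the pixel's ray), 0 where there is no reading), "fovy" (degrees; the focal length in pixels is half the picture's height over the tangent of half this angle, whatever the lens; pixels are square), "cx", "cy" (the principal point, pixels), "eye" and "attitude" of the camera in the world. Camera axes: x right, y down, z forward; pixel columns grow to the right and rows downward; lengths in mm; the calibration is good to about 2 mm. A picture is of the moment at which its call begins.
A pose or a line that the arm cannot do raises bot.MotionError and nothing moves.
- bot.finish_job(): hands the job in; it is judged then, once.
The state is a dict: "clock": time; "joint_positions": joint angles; "qvel": joint speeds; "effort": joint torques, N m; "ee_pos": TCP position; "tool_rot": TCP orientation; "ft_force": force on the tool from outside, world axes, zero at the start; "moment": the same for the moment, N m; "grip_width": finger opening in mm; "grip_force": force on a finger pad.
Only numpy, scipy, OpenCV 4.12 (cv2) and the standard library are available. Lean on these libraries where they do the work, as an engineer would, in place of code of your own. Each camera call takes 0.05 s, during which the arm holds its last target. There are 200 camera calls.

## Task

The near leg of this ladder is set one hole longer than the other. With the screwdriver's blade under the lip, pry the snap cover over its lock plunger open (keep your fingers off the cover until it is open), then lay the screwdriver down on the bench. Pull the plunger's knob up, slide the leg in by one hole so that both feet are level, press the pin fully home in that hole, and finish still gripping the knob with the pin home, the other things on the bench left where they are.

Things in the scene. Friction and masses are not known exactly. Their poses are not given: they have to be found in the camera images.
- ladder: Foot end of an aluminium ladder (two stiles 30 wide x 60 tall, 240 apart, two rungs), lying flat on wooden blocks; it does not move. Origin on the bench top, under the first lock hole of the near stile. Its x axis points across the ladder from the near stile to the far one (away from the robot), y along the stiles away from the feet (to the robot's left), z up. The feet are at its -y end
- leg (a joint): How far the near leg (a channel 40 x 70 round the near stile, rubber foot at its end) has been slid in along the ladder's +y, m: 0 at the start (one hole too long), 0.050 at the next hole, when both feet are level; range -0.055 to 0.105. Drags with about 3 N; the seated pin locks it with 1.5 mm of play either way. It carries lock plate, plunger and cover along
- start_hole (a point): Mouth of the 13 mm hole in the top of the near stile where the pin sits at the start, 80 mm above the bench. The holes are 50 mm apart; fixed
- next_hole (a point): Mouth of the next 13 mm hole, 50 mm along the ladder's +y from start_hole; at the start it is in plain view just beside the leg's channel; fixed
- cover (a joint): Opening angle, rad, of the grey plastic snap cover (58 x 58 x 44 tall box, open below) that hides the plunger; 0 shut. Hinged on its far (+x) side, it is held shut by a catch: lifting the lip takes about 2 N; once the lip has risen some 5 to 7 mm it springs open by itself to 2.2 and stays there, clear of the knob
- pry_lip (a point): Middle of the front lower edge of the shut cover's pry lip, a ledge 26 mm wide, 3 mm thick and 10 mm deep on the cover's near (ladder -x) side, 101 mm above the bench. Below it is a 12 mm gap down to the steel lock plate, whose top is 89 mm above the bench and whose edge is 1 mm nearer to the robot than the lip; a notch as wide as the lip leads on under the cover, and the plunger's axis stands 40 mm behind the lip's front edge
- plunger (a joint): How far the lock plunger is pulled up, m: 0 pin fully home, 0.020 fully up; from 0.012 the pin is clear of the stile. Takes up to 8 N to pull. It is stiff: let go over a hole it springs only part of the way down (stops about 5 mm short) and must be pressed the rest with 2 to 4 N
- knob (a point): Centre of the plunger's black round knob (25 mm across, 25 mm tall, upright axis), 113 mm above the bench when home; its underside is 12 mm above the lock plate, which reaches 31 mm to either side along y. Under the cover until that is open
- pin_tip (a point): Rounded lower end of the 10 mm pin, on the knob's axis, 45 mm below the knob's centre; 12 mm deep in the hole when home
- driver: Flat-blade screwdriver, 196 mm long, 90 g, lying level on the bench in front of the ladder. Origin on the bench under its middle; its x axis runs from blade to handle. Handle 94 mm long and 29 mm thick (x = +4 to +98 mm), shaft 5 mm thick, blade tip 14 mm long, 6 wide, 2 thick; shaft and blade lie on the handle's axis
- driver_handle (a point): Point on the axis inside the handle, 31 mm behind its front end, 14.5 mm above the bench as it lies: a good place to grip
- driver_tip (a point): End of the screwdriver's blade, 133 mm from driver_handle along its axis
- cutters: Bystander: pliers with red grips, 170 mm, lying at the right front
- tape_rule: Bystander: yellow tape measure at the left front
- spanner: Bystander: steel combination wrench, 170 mm, lying at the left front, before the tall cardboard carton that fills the rear left of the bench (from y = 0.12 to the left, x = 0.5 and beyond: keep the arm clear of it)
- tape_roll: Bystander: roll of grey tape lying between the stiles
- bolt: Bystander: hexagon bolt 70 mm tall, standing between the stiles
- ball_race: Bystander: steel ball bearing 53 mm across, between the stiles

How it is judged:
By the outcome, as a careful person would: the job done as asked, in the order asked, and still so for the second after the job is handed in, while the arm keeps its last pose, push and grip.
It also fails if it takes over 64 s, if anything falls off the work surface, if the arm or the gripper's body presses on something with over 40 N, if the wrist force passes 120 N, or if a joint passes its speed limit or range.

## Working session

There is one attempt and no reset: what is moved stays moved. The work goes in short steps, each a Python script; the robot and the scene stay as the last script left them, time stands still between calls to the robot, and variables do not carry over. Pictures are saved under pics/ and viewed, at most 10 in all, crops included, and the job is handed in when it is done.

```bash
ls; mkdir -p pics
python3 - <<'E'
from rig import bot
import cv2,numpy as np
for n in("scene","top"):
    c=bot.read_camera(n); cv2.imwrite(f"pics/{n}0.png",c["image"]); np.savez(f"{n}0.npz",**c)
    print(n,c["fovy"],c["cx"],c["cy"],c["eye"],c["attitude"])
print(bot.read_state())
E
```

```text
pics
scene 47.98047906211629 309.0324575506519 242.34755612411627 [ 11.18841427 910.49399543 732.15748973] [ 0.13758001 -0.24665513  0.83234003 -0.47690992]
top 47.363963856564546 306.2894534143181 233.51146786436718 [ 382.84014766  -12.79911896 1436.44975265] [-0.05132347  0.71317047 -0.69662424  0.05889355]
{'clock': 0.1, 'joint_positions': array([-1.40360729e+00,  3.00407367e-01,  1.52154210e+00,  1.10904486e-05,
        1.32071617e+00, -6.65950834e-02]), 'qvel': array([-0.00161758, -0.00136838, -0.00146014,  0.0008323 , -0.00080774,
        0.00040521]), 'effort': array([ 2.12042461e-03, -5.44376457e+01, -3.62371373e+01, -7.73826059e-05,
        3.06002090e-03, -4.72764867e-06]), 'ee_pos': array([ 127.3816566 , -534.83811778,  249.7727573 ]), 'tool_rot': array([-5.36082218e-04,  9.93175916e-01,  1.16624663e-01, -2.16072836e-05]), 'ft_force': array([-0.290419  , -0.29383046, -0.5591283 ]), 'moment': array([-0.01838584, -0.05117767,  0.03039394]), 'grip_force': 0.0, 'grip_width': 85.1856997822114}
```

View pics/top0.png

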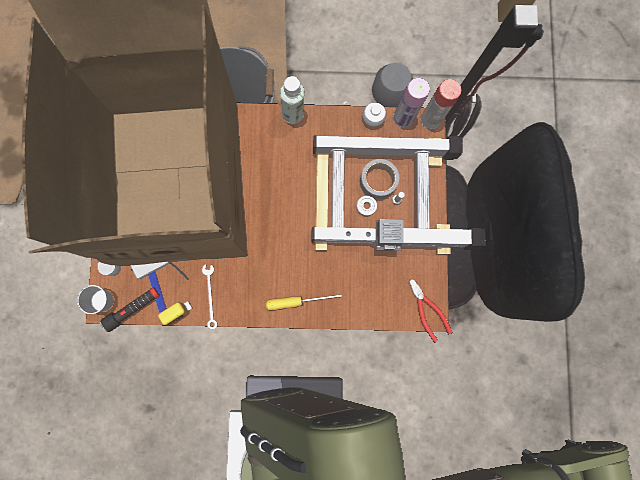

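View pics/scene0.png

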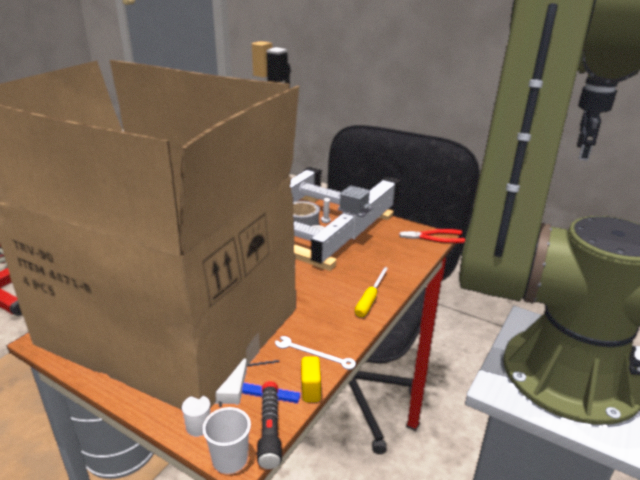

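The top view shows the screwdriver lying roughly along y (handle ~(283,303), tip ~(341,296)), the cover at ~(390,234), and holes at ~(369,234) and (348,234). I'll enlarge it.

```bash
python3 - <<'E'
import cv2
im=cv2.imread("pics/top0.png")
a=cv2.resize(im[214:314,260:420],None,fx=5,fy=5,interpolation=cv2.INTER_CUBIC)
cv2.imwrite("pics/topcrop.png",a)
im=cv2.imread("pics/scene0.png")
a=cv2.resize(im[170:320,280:480],None,fx=4,fy=4,interpolation=cv2.INTER_CUBIC)
cv2.imwrite("pics/scenecrop.png",a)
E
cat > h.py <<'E'
import numpy as np
from scipy.spatial.transform import Rotation as R
def rot(q): return R.from_quat(q,scalar_first=True)
def ray(c,u,v):
    f=240/np.tan(np.radians(float(c["fovy"]))/2)
    return rot(c["attitude"]).apply([(u-c["cx"])/f,(v-c["cy"])/f,1])
def at_z(c,u,v,z):
    d=ray(c,u,v); return c["eye"]+d*(z-c["eye"][2])/d[2]
def proj(c,p):
    f=240/np.tan(np.radians(float(c["fovy"]))/2)
    q=rot(c["attitude"]).inv().apply(np.array(p)-c["eye"]); return q[0]/q[2]*f+c["cx"],q[1]/q[2]*f+c["cy"]
def by_depth(c,u,v):
    return c["eye"]+ray(c,u,v)*c["depth"][int(round(v)),int(round(u))]
E
```

```text
(no output)
```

View pics/topcrop.png

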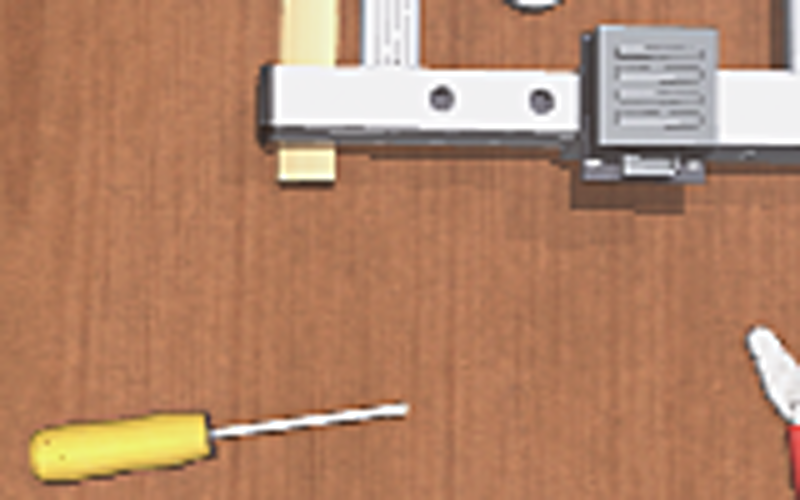

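View pics/scenecrop.png

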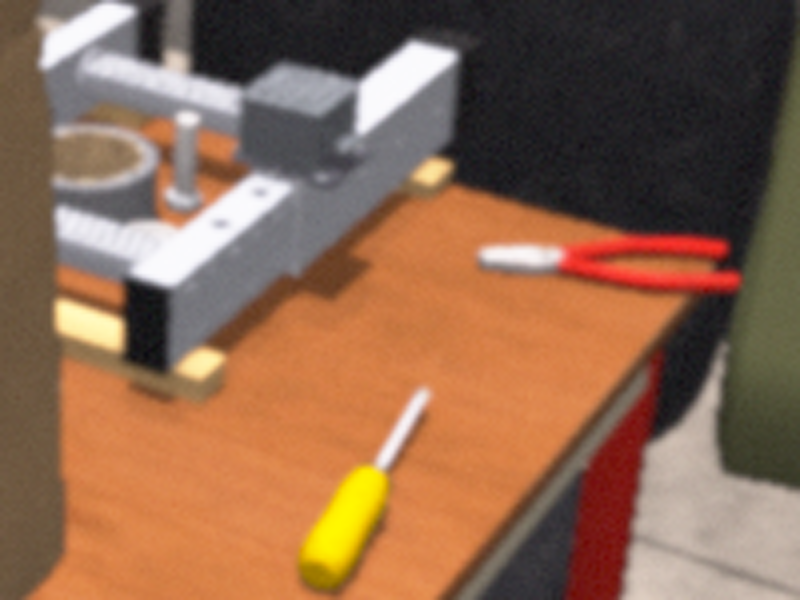

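Crop: holes at (442,97) and (541,101), lip at x 625–675 with front edge at y≈177, driver handle end (30,458), front (212,436), tip (408,409). Next, world positions.

Run:
```python
from h import *
c=dict(np.load("top0.npz")); s=dict(np.load("scene0.npz"))
P=lambda U,V:((U+.5)/5+259.5,(V+.5)/5+213.5)
S=lambda U,V:((U+.5)/4+279.5,(V+.5)/4+169.5)
h2=at_z(c,*P(442,97),80);h1=at_z(c,*P(541,101),80)
print("holes",h2,h1,np.linalg.norm(h1-h2))
print("scene holes",at_z(s,*S(220,223),80),at_z(s,*S(260,191),80))
L0=at_z(c,*P(272,70),80);L1=at_z(c,*P(716,146),80) 
# stile far top edge direction
print("stile edge",at_z(c,*P(275,67),80),at_z(c,*P(795,146),80))
print("lip",at_z(c,*P(650,177),104),at_z(c,*P(625,177),104),at_z(c,*P(675,177),104))
print("cover top", [at_z(c,*P(*p),134).round(1) for p in((600,26),(719,32),(715,146),(598,143))])
for n,p in(("end",(30,458)),("front",(212,436)),("tip",(408,409))): print(n,at_z(c,*P(*p),14.5))
print("scene tip",at_z(s,*S(426,392),14.5), "front",at_z(s,*S(380,470),14.5),"end",at_z(s,*S(318,575),14.5))
ys=[by_depth(c,u,v) for u in(330,345,358) for v in(231,)]; print("stile top z",np.array(ys).round(1))
```

```text
holes [ 600.24966493 -129.68727064   80.        ] [ 599.43307115 -179.50094499   80.        ] 49.8203670986895
scene holes [ 599.9555144  -129.32633469   80.        ] [ 600.24223885 -180.85663486   80.        ]
stile edge [613.46850028 -45.47114399  80.        ] [ 579.69130799 -307.24314504   80.        ]
lip [ 559.07583467 -230.41000723  104.        ] [ 558.77901526 -218.09588914  104.        ] [ 559.37272253 -242.7269653   104.        ]
cover top [array([ 628.3, -201.3,  134. ]), array([ 626.8, -259.1,  134. ]), array([ 570.9, -256.9,  134. ]), array([ 571. , -200.4,  134. ])]
end [417.30067067  75.0214314   14.5       ]
front [430.69800536 -18.42396698  14.5       ]
tip [ 446.88958218 -119.46867175   14.5       ]
scene tip [ 445.71663821 -118.08807782   14.5       ] front [431.90234963 -29.05222413  14.5       ] end [415.54220476  76.63743097  14.5       ]
stile top z [[ 603.5  -84.1   84.4]
 [ 605.4 -122.2   78.3]
 [ 606.1 -154.9   79.4]]
```

```bash
cat >> h.py <<'E'
def down(deg): return (R.from_euler('z',deg,degrees=True)*R.from_euler('x',180,degrees=True)).as_quat(scalar_first=True)
E
python3 - <<'E'
from rig import bot
from h import *
import cv2
print(bot.tip_reach)
q=down(-81.3)
print(bot.ik([426,12.6,110],q),bot.ik([432,-230,103],down(0)),bot.ik([599,-230,114],down(0)))
bot.move_to([426,12.6,110],q)
bot.move_gripper(60)
print(bot.servo_line([426,12.6,22],speed=100,until_force=15))
bot.move_gripper(20,grip_force=100)
s=bot.read_state(); print(s["ee_pos"],s["grip_width"],s["grip_force"],s["ft_force"])
bot.servo_line([426,12.6,140],speed=120)
print(bot.read_state()["clock"],bot.read_state()["ee_pos"])
bot.move_to([410,-230,103],down(0))
st=bot.read_state(); print(st["clock"],st["ee_pos"],st["tool_rot"],st["grip_width"],st["ft_force"])
for n in("top","scene"):
    c=bot.read_camera(n); np.savez(n+"1.npz",**c)
    u,v=proj(c,[540,-230,95]); print(n,u,v)
    u0,v0=int(u)-50,int(v)-30
    a=cv2.resize(c["image"][v0:v0+70,u0:u0+100],None,fx=4,fy=4,interpolation=cv2.INTER_CUBIC); print(u0,v0)
    if n=="top": A=a
    else: cv2.imwrite("pics/pre.png",np.vstack([A,a]))
E
```

```text
19.0
None [-5.64089689e-01  3.50131824e-01  1.83352481e+00 -4.44089210e-16
  9.57936020e-01  1.00670664e+00] [-4.23686733e-01  6.32507874e-01  1.36780368e+00 -4.44089210e-16
  1.14128110e+00  1.14710959e+00]Traceback (most recent call last):
  File "<stdin>", line 7, in <module>
rig.MotionError: the arm cannot take that pose within its joint ranges
```

```bash
cat > a.py <<'E'
from rig import bot
from h import *
import cv2
q=down(98.7); p=down(180)
print(bot.ik([426,12.6,110],q),bot.ik([432,-230,103],p))
bot.move_to([426,12.6,110],q)
bot.move_gripper(60)
print(bot.servo_line([426,12.6,22],speed=100,until_force=15))
bot.move_gripper(20,grip_force=100)
s=bot.read_state(); print(s["ee_pos"],s["grip_width"],s["grip_force"],s["ft_force"])
bot.servo_line([426,12.6,140],speed=120)
print(bot.read_state()["clock"],bot.read_state()["ee_pos"])
bot.move_to([400,-230,103],p)
st=bot.read_state(); print(st["clock"],st["ee_pos"],st["tool_rot"],st["grip_width"],st["ft_force"])
for n in("top","scene"):
    c=bot.read_camera(n); np.savez(n+"1.npz",**c)
    u,v=proj(c,[540,-230,95]); print(n,u,v)
    u0,v0=int(u)-50,int(v)-30
    a=cv2.resize(c["image"][v0:v0+70,u0:u0+100],None,fx=4,fy=4,interpolation=cv2.INTER_CUBIC); print(u0,v0)
    if n=="top": A=a
    else: cv2.imwrite("pics/pre.png",np.vstack([A,a]))
E
python3 a.py
```

```text
[-5.64150032e-02  2.13793830e-01  1.99667840e+00 -4.44089210e-16
  9.31120425e-01 -2.08258648e-01] [-0.56408969  0.35013182  1.83352481  0.          0.95793602 -2.13488602]
False
[426.33194817  12.53928959  22.7503606 ] 25.608412516780785 97.66558455303311 [-3.51523022 -0.85023798 12.34089124]
5.3417 [425.66312471  12.62929582 139.37999071]
7.0583 [ 400.07892166 -229.72127696  102.91395058] [-8.03131861e-05  1.59548198e-04  9.99999982e-01  6.19369740e-05] 25.566637987507498 [ 0.75148031  0.42828767 -0.44018588]
top 388.849828292171 257.12185729301393
338 227
scene 374.4885451378325 210.8495228345868
324 180
```

View pics/pre.png

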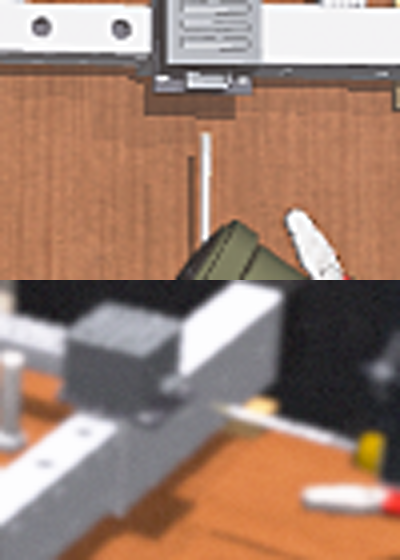

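The blade tip is at crop (206,133) in the top view and (218,127) in the scene view; the lip is at (210,85) in the top view. Triangulating the tip.

Run:
```python
from h import *
c=dict(np.load("top1.npz")); s=dict(np.load("scene1.npz"))
P=lambda U,V,a,b:((U+.5)/4+a-.5,(V+.5)/4+b-.5)
def tri(p,q):
    d1=ray(c,*p);d2=ray(s,*q); A=np.stack([d1,-d2],1); t=np.linalg.lstsq(A,s["eye"]-c["eye"],rcond=None)[0]
    a=c["eye"]+t[0]*d1;b=s["eye"]+t[1]*d2; return (a+b)/2,np.linalg.norm(a-b)
print("tip",tri(P(206,133,338,227),P(218,127,324,180)))
print("shaft pt (top)",at_z(c,*P(206,133,338,227),95),at_z(c,*P(205,230,338,227),95))
print("lip",at_z(c,*P(210,86,338,227),104), "lip scene proj", [((proj(s,[559.3,-230.5,z])[0]-324)*4,(proj(s,[559.3,-230.5,z])[1]-180)*4+280) for z in (89,101)])
print("expected tip proj",[((proj(s,[533,-230,z])[0]-324)*4,(proj(s,[533,-230,z])[1]-180)*4) for z in (90,95,100)])
```

```text
tip (array([ 531.7793169 , -231.16246755,   95.49525298]), np.float64(2.9244503849770216))
shaft pt (top) [ 533.18288506 -230.67357551   95.        ] [ 473.44027088 -229.99710596   95.        ]
lip [ 561.27657994 -231.70605054  104.        ] lip scene proj [(np.float64(175.18155549596327), np.float64(403.8409661056471)), (np.float64(176.31641501258514), np.float64(387.3965214576207))]
expected tip proj [(np.float64(211.1307123305271), np.float64(133.01361287732584)), (np.float64(211.67223431615412), np.float64(126.13159544469045)), (np.float64(212.21573111066073), np.float64(119.2244808424166))]
```

Run:
```python
from rig import bot
from h import *
import cv2
print(bot.servo_line([435,-230.3,103],speed=30,until_force=10), bot.read_state()["ee_pos"])
for z in(109,113,117,121):
    bot.servo_line([435,-230.3,z],speed=25)
    s=bot.read_state(); print(z,s["ft_force"].round(2),s["moment"].round(3))
bot.dwell(.5)
A=[]
for n in("top","scene"):
    c=bot.read_camera(n)
    u,v=proj(c,[560,-230,95]); u0,v0=int(u)-50,int(v)-35
    A.append(cv2.resize(c["image"][v0:v0+70,u0:u0+100],None,fx=4,fy=4,interpolation=cv2.INTER_CUBIC)); print(n,u0,v0)
cv2.imwrite("pics/pry.png",np.vstack(A)); print(bot.read_state()["clock"])
```

```text
False [ 434.88228453 -230.30851034  103.00139059]
109 [ 0.47  0.28 -1.8 ] [0.013 0.208 0.008]
113 [ 0.14 -0.25 -4.48] [0.029 0.362 0.023]
117 [ 0.29 -0.1  -1.47] [-0.013  0.011 -0.015]
121 [-0.45 -0.85 -0.16] [ 0.01  -0.01  -0.019]
top 338 214
scene 317 173
10.3917
```

View pics/pry.png

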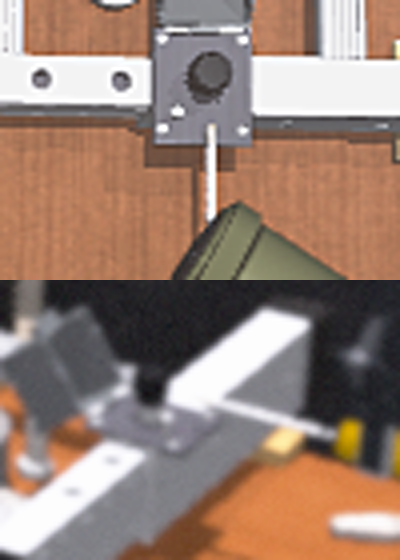

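The cover is open and the knob is exposed, with its top centre at about (211,70) in the top crop. I'll lay the screwdriver back and go above the knob.

Run:
```python
from rig import bot
from h import *
import cv2
bot.servo_line([395,-230,125],speed=100)
q=down(98.7)
bot.move_to([426,12.6,80],q)
bot.servo_line([426,12.6,30],speed=100)
print(bot.servo_line([426,12.6,22],speed=30,until_force=6),bot.read_state()["ee_pos"])
bot.move_gripper(50); bot.dwell(.2)
bot.servo_line([426,12.6,150],speed=150)
bot.move_to([560,-200,210],down(0))
bot.move_gripper(50)
print(bot.read_state()["clock"])
# picture with arm aside was earlier; view now
A=[]
for n in("top","scene"):
    c=bot.read_camera(n); np.savez(n+"2.npz",**c); A.append(c["image"])
c=dict(np.load("top0.npz"))
P=lambda U,V,a,b:((U+.5)/4+a-.5,(V+.5)/4+b-.5)
print("knob",at_z(c,*P(211,70,338,214),125.5),"plate corners",[at_z(c,*P(*p,338,214),89).round(1) for p in((154,38),(252,36),(155,144),(251,144))])
cv2.imwrite("pics/laid.png",np.vstack([A[0][200:345,240:460].repeat(2,0).repeat(2,1),A[1][150:300,250:470].repeat(2,0).repeat(2,1)]))
```

```text
True [426.54252965  12.56293423  22.77943906]
16.6417
knob [ 600.09740726 -228.83845925  125.5       ] plate corners [array([ 625.6, -199.1,   89. ]), array([ 628.4, -260.6,   89. ]), array([ 558.7, -199.9,   89. ]), array([ 560.1, -259.7,   89. ])]
```

View pics/laid.png

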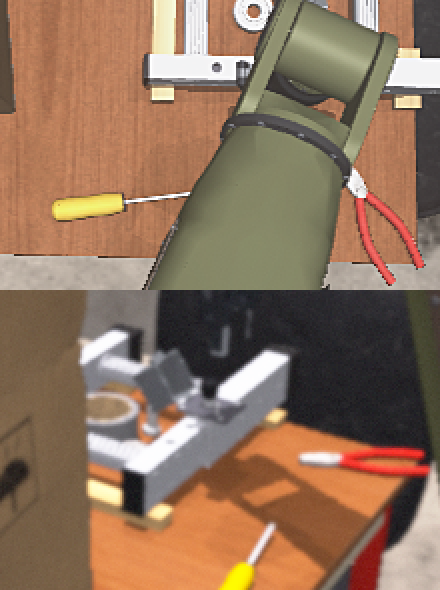

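The driver lies on the bench as before. Now I'll grip the knob, pull it and slide the leg.

Run:
```python
from rig import bot
from h import *
x,y=599.5,-229.5
bot.move_to([x,y,160],down(0))
print(bot.servo_line([x,y,114],speed=60,until_force=10))
bot.move_gripper(15,grip_force=80)
def rep(t):
    s=bot.read_state(); print(t,round(s["clock"],1),s["ee_pos"].round(1),round(s["grip_width"],1),s["ft_force"].round(1),s["moment"].round(2))
rep("grip")
z0=bot.read_state()["ee_pos"][2]
for d in(6,12,17): bot.servo_line([x,y,z0+d],speed=40); rep(d)
for d in(10,30,48): bot.servo_line([x+d*.008,y+d,z0+17],speed=40); rep(d)
```

```text
False
grip 18.4 [ 599.7 -229.5  114.6] 22.8 [-1.8  1.1  4.6] [0.24 0.2  0.03]
6 18.7 [ 599.6 -229.5  120.7] 23.1 [ 1.1  0.8 -0. ] [ 0.12 -0.21 -0.02]
12 19.0 [ 599.6 -229.5  126.6] 22.5 [ 3.4  0.7 -1.1] [ 0.06 -0.4   0.02]
17 19.3 [ 599.5 -229.5  131.5] 23.1 [ 3.  -0.2 -3.1] [ 0.07 -0.51  0.06]
10 19.7 [ 599.5 -219.1  131.5] 22.7 [ 2.6  2.6 -2. ] [ 0.4  -0.4  -0.14]
30 20.3 [ 599.6 -199.1  131.4] 23.0 [-1.   2.9 -2. ] [0.44 0.09 0.  ]
48 20.9 [ 599.6 -180.9  131.4] 23.1 [-5.3  3.9 -2.1] [ 0.39  0.74 -0.05]
```

Run:
```python
from rig import bot
from h import *
import cv2
A=[]
for n in("top","scene"):
    c=bot.read_camera(n); np.savez(n+"3.npz",**c)
    u,v=proj(c,[590,-190,100]); u0,v0=int(u)-60,int(v)-35
    A.append(cv2.resize(c["image"][v0:v0+70,u0:u0+120],None,fx=4,fy=4,interpolation=cv2.INTER_CUBIC)); print(n,u0,v0)
cv2.imwrite("pics/slid.png",np.vstack(A))
```

```text
top 313 201
scene 290 175
```

View pics/slid.png

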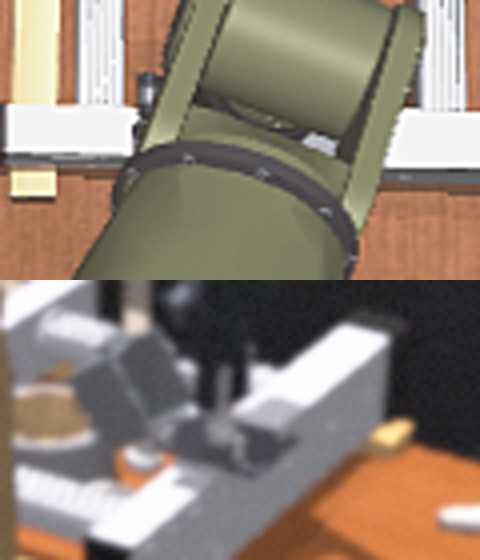

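The plate and leg moved along with the gripper, and the plate now covers the next hole. Now lower the pin.

Run:
```python
from rig import bot
from h import *
z0=114.6
def rep(t):
    s=bot.read_state(); print(t,round(s["clock"],1),s["ee_pos"].round(1),round(s["grip_width"],1),s["ft_force"].round(1),s["moment"].round(2)); return s
bot.servo_line([599.0,-179.5,z0+17],speed=20); rep("at")
for d in (12,9,6,3,0,-2):
    hit=bot.servo_line([599.0,-179.5,z0+d],speed=15,until_force=12); rep((d,hit))
    if hit: break
```

```text
at 21.3 [ 599.3 -179.3  131.5] 23.0 [ 4.6 -1.  -7.2] [-0.06 -0.67 -0.04]
(12, False) 21.8 [ 599.3 -179.4  126.5] 23.1 [ 5.5  1.3 -4.6] [ 0.2  -0.88 -0.03]
(9, False) 22.1 [ 599.3 -179.4  123.5] 23.0 [ 5.8  1.6 -4. ] [ 0.25 -0.99  0.01]
(6, False) 22.5 [ 599.2 -179.4  120.4] 22.9 [ 6.6  0.4 -3.8] [ 0.36 -1.08 -0.01]
(3, False) 22.8 [ 599.2 -179.4  117.4] 22.7 [ 7.   1.5 -3. ] [ 0.44 -1.05 -0.02]
(0, False) 23.2 [ 599.3 -179.4  114.7] 23.1 [ 4.9  3.8 -0.6] [ 0.42 -0.85  0.04]
(-2, True) 23.4 [ 599.6 -179.6  114.4] 22.9 [-3.7  1.5  8.4] [ 0.12  0.48 -0.02]
```

Run:
```python
from rig import bot
from h import *
import cv2
def rep(t):
    s=bot.read_state(); print(t,round(s["clock"],1),s["ee_pos"].round(1),round(s["grip_width"],1),s["ft_force"].round(1)); return s
for dy in(5,-5):
    h=bot.servo_line([599.3,-179.5+dy,114.2],speed=10,until_force=12); rep((dy,h))
bot.servo_line([599.3,-179.5,114.2],speed=10)
print(bot.servo_line([599.3,-179.5,112.5],speed=8,until_force=10)); rep("press"); bot.dwell(.5); rep("rest")
c=bot.read_camera("scene"); im=c["image"]
cv2.imwrite("pics/end.png",cv2.resize(im[150:300,270:470],None,fx=4,fy=4,interpolation=cv2.INTER_CUBIC))
```

```text
(5, True) 23.8 [ 599.4 -177.7  114.6] 22.3 [-0.2 -2.3  4. ]
(-5, True) 24.3 [ 599.5 -181.1  114.6] 22.8 [-0.7  2.9  6.1]
True
press 24.9 [ 599.5 -179.7  114.5] 23.4 [-2.7 -0.1  7.2]
rest 25.4 [ 599.5 -179.7  114.5] 22.9 [-2.3  0.9  6.2]
```

View pics/end.png

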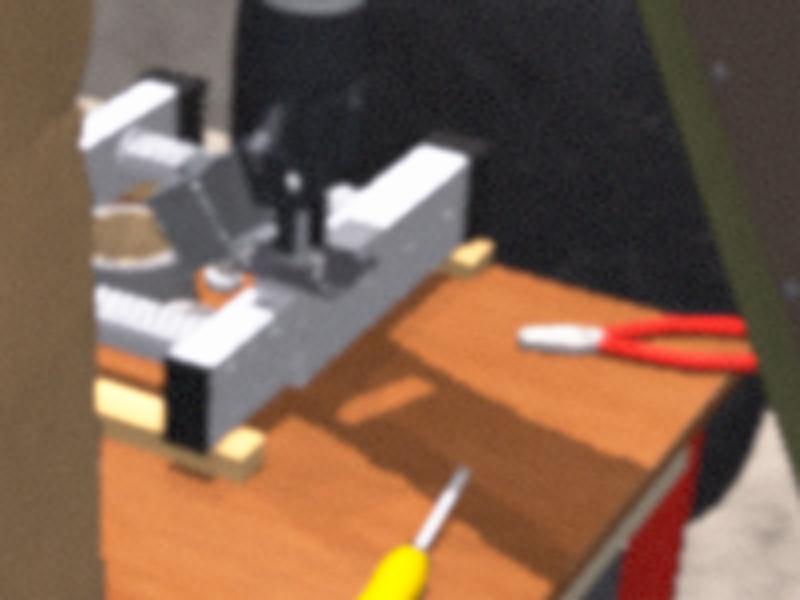

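The leg is locked within about ±1.7 mm, the pin is against its home stop under about 6 N of press, and the driver is on the bench with the cutters untouched. Handing in.

```bash
python3 -c "
from rig import bot
print(bot.finish_job())"
```

```text
the job is handed in; nothing more can be done
None
```

The job is handed in at about 25 s of the 64 s: I pried the cover open with the screwdriver and laid it back on the bench, slid the leg in one hole, and pressed the pin home, with the gripper still holding the knob.

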